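# Load the grinding carrier with steel balls

### The arm

A 6-joint arm with a two-finger parallel gripper is mounted at the origin on the work surface. World frame = base frame: x ahead of the robot, y to its left, z up, the work surface at z = 0. Lengths are in m, angles in rad, forces in N, time in s.
With the tool pointing down it reaches from about 0.35 to 0.725 m from the base axis. Payload 4.3 kg.
Tool frame: the origin (TCP) lies between the finger pads; the fingertips stand manip.tip_extent ahead of it and the grasp point (between the pads) lies 2 mm behind it (manip.tip_extent is the distance from the TCP to the fingertips, in m); z points along the fingers, y is the line along which they close (so a half turn about z gives the same grasp; the last joint's range is limited). The gripper opens to 85 mm and grips with 20 to 120 N. Pads are 22 mm wide; open, the fingers measure 114 mm over their backs; the gripper's body (76 mm by 85 mm) begins 54 mm behind the grasp point. The pads swing forward as they close: fully open they stand 13 mm farther back than shut.
Start: joints at [1.238, 0.377, 0.081, 1.274, 0, 1.46], TCP at [0.127, 0.561, 0.248] pointing down, gripper open.
Joint ranges: [-2.72, 2.72], [-0.84, 1.66], [-1.02, 1.22], [-1.77, 2.12], [-1.37, 1.28], [-3.14, 3.14]. Speed limits (rad/s): [2.57, 2.57, 3.14, 3.14, 3.14, 3.14].

### API

Orientations are given as a 3x3 rotation matrix whose columns are the frame's x, y, z axes.
In Python, from rig import manip, viewer, job, spotter gives the robot as it stands.
- The arm moves only by the shell command python3 -m crank 'ROWS' [FORCE]. ROWS is JSON, a list of rows, each a list of 5 numbers: the opening, from 0 (shut) to 1 (fully open), then the shift along the tool's x, y, z in cm, then the turn about the tool's z in degrees. In form: [[jaw, x, y, z, roll], ...]. A call has exactly 8 rows; each row is the pose to reach, as a shift and turn from the pose commanded when the call began, along the tool's axes at that moment; what a row does not reach only later rows make up. A row lasts 1/8 s, in which the tool goes at most 62.5 mm and 10.7 degrees, less where a joint would pass 70% of its speed; a pose out of reach is approached as far as the arm can. A call with a gripper value outside its range is refused whole. The fingers move at their own pace and stop on an object; FORCE is the grip in N (left out, the last holds). Time passes only in rows, so rows that repeat a pose let the fingers close, or fill a call up. It gives the time, the measured TCP pose, the force, the opening and the grip force at its end, in the units of the state.
- manip.get_obs(): the state, without advancing time (a new reading comes with each control period).
- viewer.camera(name): name is "scene" or "side" or "wrist"; returns the picture (384x512x3 uint8, red, green, blue); there is no depth.
- viewer.calibration(name): a dict with "camera_matrix" (3x3 intrinsics, pixels), "cam_to_world" (4x4, takes a point from camera to world coordinates); the wrist camera has in their place "mount" (4x4, takes a point from camera to tool coordinates, whose origin is the TCP and whose axes are the flange's). Camera axes: x right, y down, z forward; pixel columns grow to the right and rows downward; lengths in m; the calibration is good to about 2 mm. A picture is of the moment at which its call begins: read the wrist's pose just before it. calibration takes no time and is no camera call.
- job.hand_in(): hands the job in; it is judged then, once.
Trained networks look in the newest picture that a camera, given by its name, has taken for a name from the list of things; names that differ only in an ending like _2 or _b are one class to them, and where a whole thing is asked for, a point or a joint stands for the part that bears it (a point fixed in the world has none). Each returns a list of dicts, best first, with "score" (0 to 1); they miss things now and then, are a little off and sometimes report something else, mostly with a low value. They report only what shows in the picture. A call takes as long as a camera call. They do not tell look-alikes from the thing itself.
- spotter.trace(camera, query): "mask" (384x512 bool, what is visible of it).
- spotter.spot_point(camera, query): "xyz" ([x, y, z] in m, in world coordinates, good to about 4 mm: a listed point, or the origin of a listed thing).
The state is a dict: "t": time; "joints": joint angles; "qd": joint speeds; "joint_efforts": joint torques, N m; "tool_pos": TCP position; "tool_rot": TCP orientation; "contact_force": force on the tool from outside, world axes, zero at the start; "ft_torque": the same for the moment, N m; "width": opening from 0.0 (shut) to 1.0 (fully open); "grip_force": force on a finger pad.
Only numpy, scipy, OpenCV 4.12 (cv2) and the standard library are available. Lean on these libraries where they do the work, as an engineer would, in place of code of your own. Each camera call takes 0.05 s, during which the arm holds its last target. There are 200 camera calls.

### The job

Put the two dark grey steel balls from the white tray into the pale aluminium block with the blue caps (the carrier), one ball in each of its two open wells. Lower each ball close over its well before letting go rather than dropping it from a height, and leave the white ceramic ball where it lies.

Things in the scene. Friction and masses are not known exactly. Their poses are not given: they have to be found in the camera images.
- steel_1: dark grey steel ball, 30 mm in diameter, 110 g; origin at its centre. Starts in a white tray on an upturned brown vial cap 25 mm wide, the cap's rim 20 mm and the ball's centre 31 mm above the table. Tray: floor 4 mm thick, rim 18 mm high and 70 mm or more from the ball's centre; other balls are 90 mm or more away, centre to centre.
- steel_2: the second, same as the first: dark grey steel ball, 30 mm in diameter, 110 g; origin at its centre. Starts in a white tray on an upturned brown vial cap 25 mm wide, the cap's rim 20 mm and the ball's centre 31 mm above the table. Tray: floor 4 mm thick, rim 18 mm high and 70 mm or more from the ball's centre; other balls are 90 mm or more away, centre to centre.
- ceramic: a white ceramic ball, 30 mm in diameter, on a cap in the same tray, to be left alone; origin at its centre.
- carrier: square pale aluminium block 170x170x28 mm, fixed; origin: centre of its underside on the table, x, y along its sides, z up. Two open wells at (x, y) = (40, 40) and (-40, -40) mm, each 50 mm wide, 16 mm deep, with a central seat: a ball let go above settles with its centre 23 mm over the table. Flat blue caps, 6 mm proud of the block, close two wells at (40, -40) and (-40, 40). Left or right of the tray.
Not all that is in view belongs to the job. Leave any green, pink or purple look-alike of the steel_1 alone.

How it is judged:
At the end, for the whole second after the job is handed in: One steel ball lies at rest in each of the two open wells: its centre within 14 mm of the well's axis along x and y of the carrier and less than 30 mm above the carrier's underside. The white ball is within 20 mm of where it started ((((z of steel_1 in the frame of carrier below 0.03 m and x of steel_1 in the frame of carrier between 0.026 and 0.054 m and y of steel_1 in the frame of carrier between 0.026 and 0.054 m) and (z of steel_2 in the frame of carrier below 0.03 m and x of steel_2 in the frame of carrier between -0.054 and -0.026 m and y of steel_2 in the frame of carrier between -0.054 and -0.026 m)) or ((z of steel_1 in the frame of carrier below 0.03 m and x of steel_1 in the frame of carrier between -0.054 and -0.026 m and y of steel_1 in the frame of carrier between -0.054 and -0.026 m) and (z of steel_2 in the frame of carrier below 0.03 m and x of steel_2 in the frame of carrier between 0.026 and 0.054 m and y of steel_2 in the frame of carrier between 0.026 and 0.054 m))) and linear speed of each of steel_1, steel_2 below 0.03 m/s and distance of ceramic from where it was at the start of the episode below 0.02 m); the robot touches nothing.
It fails at once if a steel ball is dropped or thrown into the carrier faster than 1.2 m/s (a drop of about 7 cm) (linear speed of steel_1 above 1.2 m/s and horizontal distance between steel_1 and carrier below 0.12 m and z of steel_1 in the frame of carrier below 0.08 m).
It fails at once if a steel ball is dropped or thrown into the carrier faster than 1.2 m/s (a drop of about 7 cm) (linear speed of steel_2 above 1.2 m/s and horizontal distance between steel_2 and carrier below 0.12 m and z of steel_2 in the frame of carrier below 0.08 m).
It fails at once if the white ceramic ball is moved by more than 20 mm (distance of ceramic from where it was at the start of the episode above 0.02 m).
It also fails if it takes over 53 s, if anything falls off the work surface, if the arm or the gripper's body presses on something with over 40 N, if the wrist force passes 120 N, or if a joint passes its speed limit or range.

## Working session

There is one attempt and no reset: what is moved stays moved. The work goes in short steps, Python scripts to look and compute and a shell command to move; the robot and the scene stay as the last step left them, time stands still between calls to the robot, and variables do not carry over. Pictures are saved under pics/ and viewed, at most 10 in all, crops included, and the job is handed in when it is done.

```bash
mkdir -p pics; ls; python3 - <<'E'
from rig import manip, viewer, job, spotter
import cv2, numpy as np
s=manip.get_obs(); print(s['t'],s['tool_pos'],np.round(s['tool_rot'],3).tolist(),manip.tip_extent,s['width'])
a=viewer.camera("scene");b=viewer.camera("side")
cv2.imwrite("pics/a.png",cv2.cvtColor(a,cv2.COLOR_RGB2BGR));cv2.imwrite("pics/b.png",cv2.cvtColor(b,cv2.COLOR_RGB2BGR))
for q in("steel_1","ceramic","carrier"):
  for r in spotter.spot_point("scene",q): print(q,np.round(r['xyz'],3),round(r['score'],2))
for n in("scene","side","wrist"):
  c=viewer.calibration(n);print(n,{k:np.round(v,3).tolist() for k,v in c.items()})
E
```

```text
pics
0.0 [0.12686965 0.56021146 0.24734608] [[-0.975, 0.221, -0.001], [0.221, 0.975, -0.002], [0.0, -0.002, -1.0]] 0.017 1.003526417658425
steel_1 [0.67  0.064 0.017] 0.75
steel_1 [0.68  0.141 0.012] 0.67
steel_1 [0.526 0.228 0.031] 0.64
steel_1 [0.668 0.213 0.014] 0.59
steel_1 [0.535 0.141 0.03 ] 0.56
ceramic [0.433 0.219 0.033] 0.62
carrier [ 0.525 -0.208 -0.002] 0.8
scene {'camera_matrix': [[358.707, 0.0, 257.297], [0.0, 358.707, 192.868], [0.0, 0.0, 1.0]], 'cam_to_world': [[-0.858, 0.315, -0.404, 0.847], [0.513, 0.524, -0.68, 0.465], [-0.003, -0.791, -0.611, 0.483], [0.0, 0.0, 0.0, 1.0]]}
side {'camera_matrix': [[465.311, 0.0, 254.041], [0.0, 465.311, 192.585], [0.0, 0.0, 1.0]], 'cam_to_world': [[-0.916, -0.221, 0.336, 0.211], [-0.402, 0.518, -0.755, 0.791], [-0.007, -0.826, -0.563, 0.619], [0.0, 0.0, 0.0, 1.0]]}
wrist {'camera_matrix': [[296.293, 0.0, 249.561], [0.0, 296.293, 191.273], [0.0, 0.0, 1.0]], 'mount': [[0.0, -0.959, -0.284, 0.072], [1.0, 0.0, 0.001, 0.0], [-0.001, -0.284, 0.959, -0.125], [0.0, 0.0, 0.0, 1.0]]}
```

View pics/a.png

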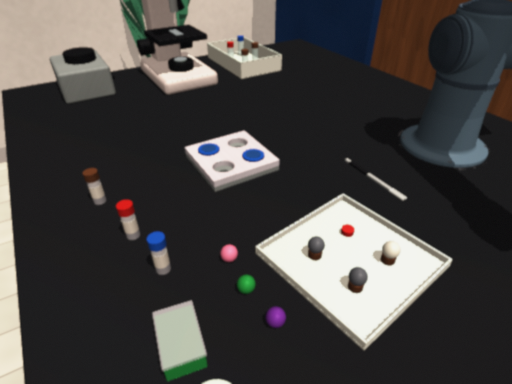

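The scene picture shows the tray with steel balls at px (316,245) and (357,277), and the white ball at (390,250). The red cap in the tray is at (348,230). Look-alikes outside the tray are pink (229,253), green (246,284) and purple (276,317). The carrier has open wells at (238,142) and (223,167). I choose the two dark balls in the tray.

```bash
cat > h.py <<'E'
import numpy as np, cv2
from rig import manip, viewer, job, spotter
def ray(cam,uv,z,T=None):
    c=viewer.calibration(cam); T=c['cam_to_world'] if T is None else T
    T=np.array(T); d=T[:3,:3]@np.linalg.solve(c['camera_matrix'],[uv[0],uv[1],1]); o=T[:3,3]
    return o+d*(z-o[2])/d[2]
def wristT():
    s=manip.get_obs(); P=np.eye(4);P[:3,:3]=s['tool_rot'];P[:3,3]=s['tool_pos']
    return P@np.array(viewer.calibration('wrist')['mount'])
def rel(p,yaw=None):
    s=manip.get_obs(); return np.round(100*np.array(s['tool_rot']).T@(np.array(p)-s['tool_pos']),1)
E
python3 - <<'E'
from h import *
a=cv2.imread('pics/a.png');b=cv2.imread('pics/b.png')
cr=cv2.resize(a[190:340,250:460],None,fx=3,fy=3)
cr2=cv2.resize(b,None,fx=1.2,fy=1.2)
cv2.imwrite('pics/c.png',cr);cv2.imwrite('pics/d.png',cr2)
for n,uv,z in[('s1',(316,245),.031),('s2',(357,276.5),.031),('cer',(390.5,249.5),.031),('well',(237.5,142.5),.028),('well',(223.5,167),.028),('cap',(208.5,149.5),.034),('cap',(253,155.5),.034)]:
    print(n,np.round(ray('scene',uv,z),3))
hsv=cv2.cvtColor(a,cv2.COLOR_BGR2HSV)
m=cv2.inRange(hsv,(105,120,60),(130,255,255));n,l,st,c=cv2.connectedComponentsWithStats(m)
for i in range(1,n):
  if st[i,4]>100 and 180<c[i][0]<280: print(st[i],c[i],np.round(ray('scene',c[i],.034),3))
E
```

```text
s1 [0.537 0.141 0.031]
s2 [0.524 0.229 0.031]
cer [0.434 0.215 0.031]
well [ 0.482 -0.247  0.028]
well [ 0.563 -0.165  0.028]
cap [ 0.563 -0.244  0.034]
cap [ 0.485 -0.164  0.034]
[199 144  20  11 179] [208.36312849 148.94972067] [ 0.562 -0.247  0.034]
[243 150  21  11 190] [252.87368421 154.94736842] [ 0.484 -0.167  0.034]
```

View pics/c.png

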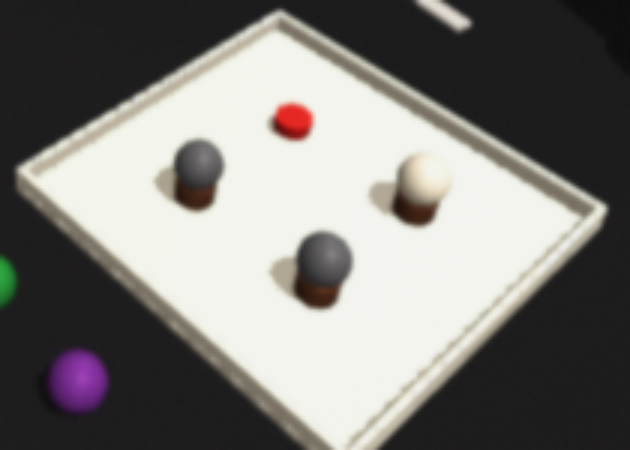

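View pics/d.png

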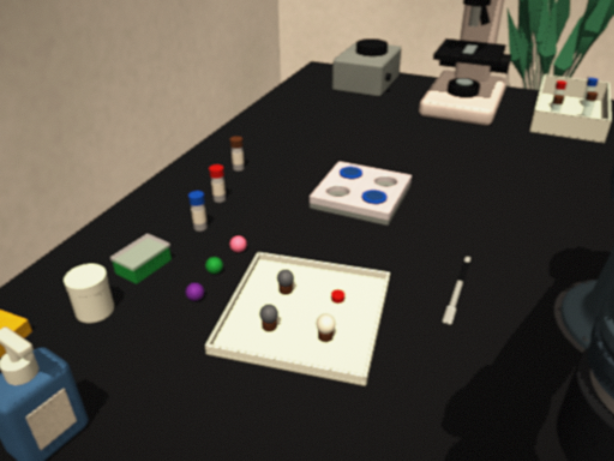

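The crop confirms two dark grey balls on brown caps (the tray also holds a white ball and a red cap). The side view agrees, and the carrier lies clear with no clutter around it. Target ball: s1 at (0.537, 0.141).

```bash
python3 -m crank '[[0.8,-6,-4,1,0],[0.8,-12,-8,3,0],[0.8,-18,-12,5,0],[0.8,-24,-16,7,0],[0.8,-30,-20,9,0],[0.8,-36,-23.5,9,0],[0.8,-42,-27.5,9,0],[0.8,-47,-31,9,0]]' 40
cat > w.py <<'E'
from h import *
import sys
T=wristT(); w=viewer.camera('wrist'); cv2.imwrite(sys.argv[1],cv2.cvtColor(w,cv2.COLOR_RGB2BGR))
s=manip.get_obs(); print(s['t'],s['tool_pos'])
for q in sys.argv[2:]:
  for r in spotter.trace('wrist',q)[:6]:
    y,x=np.nonzero(r['mask']); p=((x.min()+x.max())/2,(y.min()+y.max())/2); z=.034 if q=='carrier' else .031
    P=ray('wrist',p,z,T); print(q,round(r['score'],2),np.round(p),np.ptp(x),np.ptp(y),np.round(P,3),'rel cm',rel(P),w[int(p[1]),int(p[0])])
E
python3 w.py pics/w1.png steel_1 ceramic
```

```text
t: 1.25
tool_pos: [0.4678, 0.206, 0.1605]
tool_rot: [[-0.975, 0.221, 0.0], [0.221, 0.975, 0.0], [0.0, 0.0, -1.0]]
contact_force: [1.0, 0.4, -0.0]
width: 0.797
grip_force: 0.0
1.3 [0.47361389 0.20051749 0.16057034]
steel_1 0.73 [199. 270.] 30 31 [0.538 0.14  0.031] rel cm [-8.  -4.6 13. ] [114 113 110]
steel_1 0.63 [286. 238.] 31 31 [0.524 0.23  0.031] rel cm [-4.5  3.8 13. ] [113 112 109]
ceramic 0.9 [252. 148.] 35 35 [0.435 0.216 0.031] rel cm [ 3.6  0.2 13. ] [199 202 196]
```

View pics/w1.png

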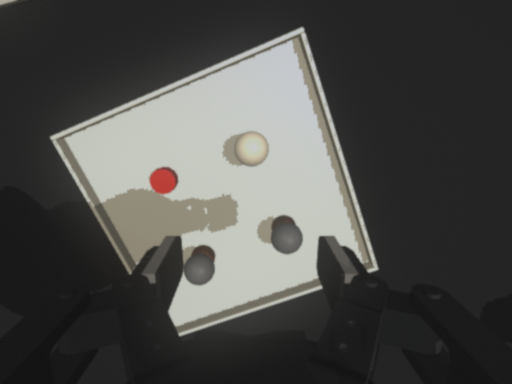

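Wrist view: steel balls at (199,270) and (286,238), white at (252,148). The positions agree with the scene camera to 2 mm.

```bash
python3 -c "
from h import *
print(manip.get_obs()['tool_pos'],rel((.5375,.1405,.030)))"
```

```text
[0.46869312 0.20545337 0.16052702] [-8.2 -4.8 13.1]
```

```bash
python3 -m crank '[[0.75,-4,-2.5,1,0],[0.75,-8.2,-4.8,3,0],[0.75,-8.2,-4.8,5,0],[0.75,-8.2,-4.8,7,0],[0.75,-8.2,-4.8,8,0],[0.75,-8.2,-4.8,8,0],[0.75,-8.2,-4.8,8,0],[0.75,-8.2,-4.8,8,0]]'
python3 -c "
from h import *
print(rel((.5375,.1405,.030)))"
```

```text
t: 2.4
tool_pos: [0.5367, 0.1431, 0.0816]
tool_rot: [[-0.975, 0.221, 0.002], [0.221, 0.975, 0.0], [-0.002, 0.001, -1.0]]
contact_force: [-0.0, 0.7, -0.3]
width: 0.749
grip_force: 0.0
[-0.1 -0.2  5.2]
```

```bash
python3 -m crank '[[0.75,-0.1,-0.2,2,0],[0.75,-0.1,-0.2,4,0],[0.75,-0.1,-0.2,5.1,0],[0.75,-0.1,-0.2,5.1,0],[0.3,-0.1,-0.2,5.1,0],[0.2,-0.1,-0.2,5.1,0],[0.1,-0.1,-0.2,5.1,0],[0.1,-0.1,-0.2,5.1,0]]' 40
python3 -m crank '[[0.1,-0.1,-0.2,0,0],[0.1,-0.1,-0.2,0,0],[0.1,-0.1,-0.2,0,0],[0.1,-0.1,-0.2,-1,0],[0.1,-0.1,-0.2,-3,0],[0.1,-0.1,-0.2,-6,0],[0.1,-0.1,-0.2,-9,0],[0.1,-0.1,-0.2,-9,0]]' 40
python3 w.py pics/w2.png
```

```text
t: 3.4
tool_pos: [0.5373, 0.14, 0.0307]
tool_rot: [[-0.975, 0.221, 0.002], [0.221, 0.975, -0.001], [-0.002, -0.001, -1.0]]
contact_force: [-0.9, -3.2, 6.3]
width: 0.325
grip_force: 39.2
t: 4.4
tool_pos: [0.5394, 0.1385, 0.1225]
tool_rot: [[-0.975, 0.221, 0.006], [0.221, 0.975, 0.001], [-0.005, 0.002, -1.0]]
contact_force: [0.3, -0.1, -1.3]
width: 0.325
grip_force: 39.5
4.45 [0.53813803 0.1383883  0.12075124]
```

View pics/w2.png

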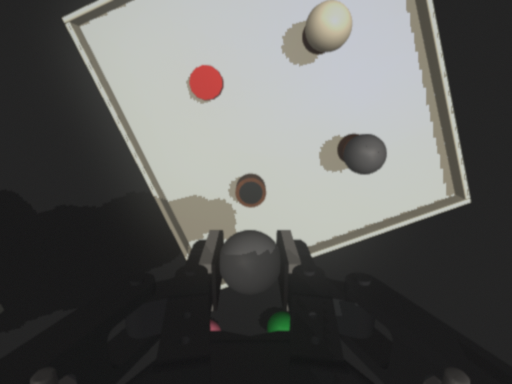

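The ball is in the fingers at (250,262), its cap is empty at (251,190), and the others are untouched. Next, the carrier.

```bash
python3 -m crank '[[0.1,-1,-3,0,0],[0.1,-2.5,-8,0,0],[0.1,-4,-13,0,0],[0.1,-5.5,-18,0,0],[0.1,-7,-23,0,0],[0.1,-8.5,-27,0,0],[0.1,-9.2,-29,0,0],[0.1,-9.2,-29,0,0]]'
python3 w.py pics/w3.png carrier; python3 - <<'E'
from h import *
r=spotter.spot_point('wrist','carrier');print([(np.round(q['xyz'],3),q['score']) for q in r][:2])
T=wristT();a=cv2.imread('pics/w3.png');hsv=cv2.cvtColor(a,cv2.COLOR_BGR2HSV)
m=cv2.inRange(hsv,(105,120,40),(130,255,255));n,l,st,c=cv2.connectedComponentsWithStats(m)
for i in range(1,n):
  if st[i,4]>150: print(st[i],np.round(c[i]),np.round(ray('wrist',c[i],.034,T),3))
print(rel((.563,-.165,.05)))
E
```

```text
t: 5.45
tool_pos: [0.5622, -0.1654, 0.1185]
tool_rot: [[-0.975, 0.223, -0.002], [0.223, 0.975, 0.001], [0.002, 0.001, -1.0]]
contact_force: [-0.5, 1.7, -1.9]
width: 0.323
grip_force: 39.7
5.5 [ 0.56209394 -0.16420039  0.11862675]
carrier 0.97 [164. 146.] 287 273 [ 0.507 -0.214  0.034] rel cm [ 4.2 -6.1  8.5] [231 230 224]
[(array([ 0.523, -0.212, -0.   ]), 0.55)]
[ 176   55   78   81 4858] [215.  95.] [ 0.482 -0.169  0.034]
[ 107  194   68   63 1723] [141. 226.] [ 0.562 -0.248  0.034]
[-0.1 -0.2  6.9]
```

View pics/w3.png

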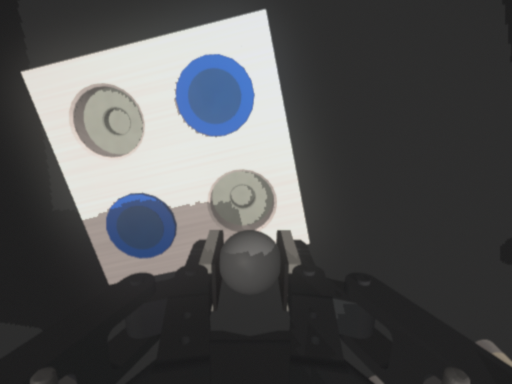

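The wrist view shows the open wells at (242,200) and (107,120), and the caps at (215,95) and (141,226). The ball is centred in the fingers. Cap centres put the wells at A (0.562, -0.167) and B (0.482, -0.248), which matches the scene camera. I lower over A and release.

```bash
python3 -m crank '[[0.1,-0.1,-0.3,2,0],[0.1,-0.1,-0.3,4,0],[0.1,-0.1,-0.3,6,0],[0.1,-0.1,-0.3,6.8,0],[0.1,-0.1,-0.3,6.8,0],[0.1,-0.1,-0.3,6.8,0],[0.1,-0.1,-0.3,6.8,0],[0.1,-0.1,-0.3,6.8,0]]'
python3 -m crank '[[0.45,0,0,0,0],[0.6,0,0,0,0],[0.6,0,0,0,0],[0.6,0,0,0,0],[0.6,0,0,0,0],[0.6,0,0,-2,0],[0.6,0,0,-6,0],[0.6,0,0,-9,0]]'
python3 w.py pics/w4.png steel_1; python3 -c "
from h import *
print(rel((.5235,.2295,.12)))"
```

```text
t: 6.6
tool_pos: [0.5635, -0.1681, 0.0522]
tool_rot: [[-0.975, 0.221, 0.001], [0.221, 0.975, -0.0], [-0.001, -0.0, -1.0]]
contact_force: [0.7, 0.7, -0.6]
width: 0.324
grip_force: 39.7
t: 7.6
tool_pos: [0.5634, -0.168, 0.1431]
tool_rot: [[-0.975, 0.221, 0.001], [0.221, 0.975, -0.0], [-0.001, -0.0, -1.0]]
contact_force: [0.2, 0.4, -0.5]
width: 0.6
grip_force: 0.0
7.65 [ 0.56547535 -0.16884857  0.14731806]
steel_1 0.65 [245. 190.] 34 34 [ 0.56  -0.171  0.031] rel cm [ 0.6 -0.3 11.5] [141 139 136]
steel_1 0.59 [504. 241.] 14 28 [0.656 0.041 0.031] rel cm [-4.1 22.5 11.5] [125  67  77]
[12.9 37.9  2.4]
```

View pics/w4.png

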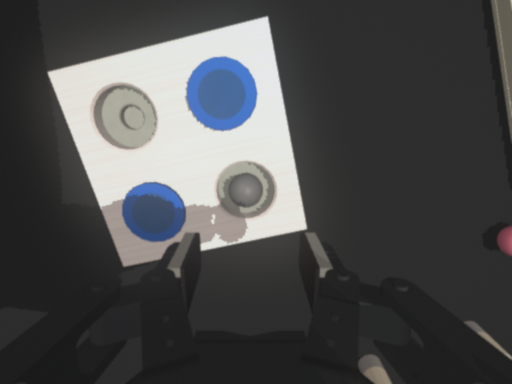

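The first ball sits in the middle of its well at (245,190). Next is the second ball at (0.5235, 0.2295).

```bash
python3 -m crank '[[0.75,1,3.5,0,0],[0.75,2.7,8.5,0,0],[0.75,4.5,13.5,0,0],[0.75,6.2,18.5,0,0],[0.75,7.9,23.5,0,0],[0.75,9.6,28.5,0,0],[0.75,11.3,33.5,0,0],[0.75,12.9,37.9,1,0]]'
python3 -m crank '[[0.75,0,0,1,0],[0.75,0,0,3,0],[0.75,0,0,5,0],[0.75,0,0,6,0],[0.75,0,0,6,0],[0.75,0,0,6,0],[0.75,0,0,6,0],[0.75,0,0,6,0]]'
python3 -c "
from h import *
print(rel((.5235,.2295,.03)))"
```

```text
t: 8.7
tool_pos: [0.5208, 0.2322, 0.1313]
tool_rot: [[-0.975, 0.22, 0.001], [0.22, 0.975, 0.0], [-0.001, 0.001, -1.0]]
contact_force: [0.5, 0.4, -0.8]
width: 0.746
grip_force: 0.0
t: 9.7
tool_pos: [0.5215, 0.2304, 0.0723]
tool_rot: [[-0.975, 0.221, 0.001], [0.221, 0.975, 0.0], [-0.001, 0.001, -1.0]]
contact_force: [-0.0, 0.3, 0.7]
width: 0.751
grip_force: 0.0
[-0.2 -0.   4.2]
```

```bash
python3 -m crank '[[0.75,-0.2,0,2,0],[0.75,-0.2,0,3.5,0],[0.75,-0.2,0,4.2,0],[0.75,-0.2,0,4.2,0],[0.3,-0.2,0,4.2,0],[0.2,-0.2,0,4.2,0],[0.1,-0.2,0,4.2,0],[0.1,-0.2,0,4.2,0]]' 40
python3 -m crank '[[0.1,0,0,0,0],[0.1,0,0,0,0],[0.1,0,0,-1,0],[0.1,0,0,-3,0],[0.1,0,0,-6,0],[0.1,0,0,-9,0],[0.1,0,0,-10,0],[0.1,0,0,-10,0]]' 40
python3 -c "
from h import *
print(rel((.482,-.248,.12)))"
```

```text
t: 10.7
tool_pos: [0.5233, 0.229, 0.0304]
tool_rot: [[-0.975, 0.221, 0.001], [0.221, 0.975, -0.002], [-0.001, -0.001, -1.0]]
contact_force: [-1.8, -4.8, 5.8]
width: 0.327
grip_force: 39.2
t: 11.7
tool_pos: [0.5234, 0.2302, 0.1302]
tool_rot: [[-0.975, 0.221, 0.001], [0.221, 0.975, 0.001], [-0.001, 0.001, -1.0]]
contact_force: [-0.2, 0.5, -1.0]
width: 0.33
grip_force: 39.5
[ -6.5 -47.6   1. ]
```

Width 0.33 and grip 39.5 N, same as the first ball, so it is held. On to well B.

```bash
python3 -m crank '[[0.1,-0.5,-3,0,0],[0.1,-1.2,-8,0,0],[0.1,-1.9,-13,0,0],[0.1,-2.6,-18.5,0,0],[0.1,-3.3,-24,0,0],[0.1,-4,-29.5,0,0],[0.1,-4.7,-35,0,0],[0.1,-5.4,-40,0,0]]'
python3 -m crank '[[0.1,-0.5,-4,0,0],[0.1,-1.1,-7,0,0],[0.1,-1.1,-7.6,0,0],[0.1,-1.1,-7.6,0,0],[0.1,-1.1,-7.6,0,0],[0.1,-1.1,-7.6,0,0],[0.1,-1.1,-7.6,0,0],[0.1,-1.1,-7.6,0,0]]'
python3 w.py pics/w5.png; python3 -c "
from h import *
print(rel((.482,-.248,.051)))"
```

```text
t: 12.7
tool_pos: [0.4859, -0.1735, 0.1281]
tool_rot: [[-0.975, 0.221, -0.002], [0.221, 0.975, 0.002], [0.002, 0.001, -1.0]]
contact_force: [0.8, 0.4, -2.2]
width: 0.328
grip_force: 39.6
t: 13.7
tool_pos: [0.4814, -0.2485, 0.1298]
tool_rot: [[-0.975, 0.22, 0.0], [0.22, 0.975, 0.0], [-0.0, 0.0, -1.0]]
contact_force: [-0.5, 0.3, -1.1]
width: 0.324
grip_force: 39.7
13.75 [ 0.4813243  -0.24862561  0.12976266]
[-0.1  0.1  7.9]
```

View pics/w5.png

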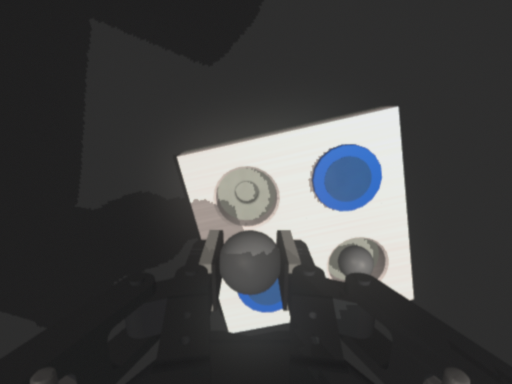

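The ball is held at (250,262). The open well's rim is centred at about (247,196), and the projected drop point is (250,197). Aligned.

```bash
python3 -m crank '[[0.1,-0.1,0,2,0],[0.1,-0.1,0,4,0],[0.1,-0.1,0,6,0],[0.1,-0.1,0,7.5,0],[0.1,-0.1,0,7.9,0],[0.1,-0.1,0,7.9,0],[0.1,-0.1,0,7.9,0],[0.1,-0.1,0,7.9,0]]'
python3 -m crank '[[0.45,0,0,0,0],[0.6,0,0,0,0],[0.6,0,0,0,0],[0.6,0,0,0,0],[0.6,0,0,0,0],[0.6,0,0,-2,0],[0.6,0,0,-6,0],[0.6,0,0,-9,0]]'
python3 -m crank '[[0.6,0,0,-2,0],[0.6,0,0,-4,0],[0.6,0,0,-4,0],[0.6,0,0,-4,0],[0.6,0,0,-4,0],[0.6,0,0,-4,0],[0.6,0,0,-4,0],[0.6,0,0,-4,0]]'
python3 w.py pics/w6.png steel_1; python3 - <<'E'
from h import *
print([np.round(r['xyz'],3) for q in['ceramic'] if viewer.camera('scene') is not None for r in spotter.spot_point('scene',q)])
E
```

```text
t: 14.75
tool_pos: [0.4827, -0.2494, 0.0513]
tool_rot: [[-0.975, 0.221, 0.001], [0.221, 0.975, -0.001], [-0.001, -0.0, -1.0]]
contact_force: [0.7, 0.1, -1.7]
width: 0.323
grip_force: 39.7
t: 15.75
tool_pos: [0.4824, -0.2492, 0.142]
tool_rot: [[-0.975, 0.221, 0.001], [0.221, 0.975, -0.0], [-0.001, -0.0, -1.0]]
contact_force: [0.5, -0.5, -0.2]
width: 0.6
grip_force: 0.0
t: 16.75
tool_pos: [0.4822, -0.249, 0.1805]
tool_rot: [[-0.975, 0.221, -0.0], [0.221, 0.975, 0.0], [0.0, 0.0, -1.0]]
contact_force: [-0.1, 0.7, 0.6]
width: 0.604
grip_force: 0.0
16.8 [ 0.48218681 -0.24906393  0.18057854]
steel_1 0.95 [246. 180.] 29 27 [ 0.481 -0.251  0.031] rel cm [ 0.1 -0.2 15. ] [139 136 134]
steel_1 0.58 [339. 237.] 28 28 [ 0.559 -0.173  0.031] rel cm [-5.8  9.1 15. ] [129 127 125]
[array([0.433, 0.213, 0.034])]
```

View pics/w6.png

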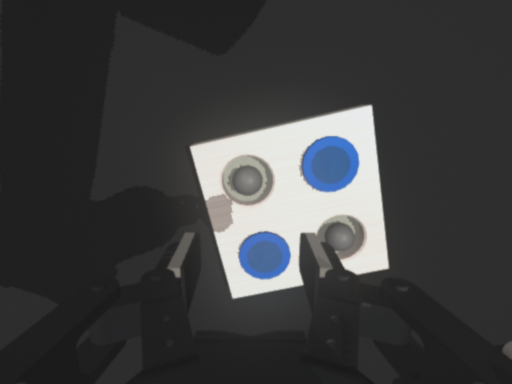

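Both balls are seated at (246,180) and (339,237), the gripper is clear, and the white ball is where it was.

```bash
python3 -c "
from rig import job
print(job.hand_in())"
```

```text
the job is handed in; nothing more can be done
None
```

Both steel balls are seated in the carrier's two open wells, the white ball is where it started, and the job was handed in at about 17 s; no verdict came back.

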